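# Take the depth of a heater well with a depth gauge

### The job

Take the depth gauge off its forked stand and lower its rod into the one empty well of the dry-block heater until it gently bottoms out, so that its sliding stop collar rests on the block's top, and hold it there for a second. Then draw it straight out and hang it back upright in its fork with the collar still standing at the depth it took. Leave the tubes and everything else on the bench as they are.

Things in the scene. Friction and masses are not known exactly. Their poses are not given: they have to be found in the camera images.
- gauge_grip (a point): Loose bare-metal depth gauge, upright, about 0.19 kg: square grip 22 x 22 mm, 48 mm tall, on a round shoulder disc (34 mm wide, 6 mm thick) with a steel rod (8 mm wide, 120 mm long) below. This is the grip's centre: 24 mm above the disc's top, 30 mm above its underside, 150 mm above the rod's tip. z up along the rod; x and y square to the grip's flats.
- gauge_seat (a point): Point on the gauge's axis at the underside of the shoulder disc, which rests on the fork; axes as gauge_grip.
- gauge_tip (a point): Point at the lower end of the gauge's rod; axes as gauge_grip.
- collar (a joint): Depth reading in m: height of the sliding collar's underside above the rod's tip; starts at 0.015 to 0.033. The dark collar (30 mm wide, 12 mm thick) on the rod is held by friction: about 3 N slides it, otherwise it stays where it is. Pressed on the block's top it is pushed up the rod.
- collar_under (a point): Centre of the collar's underside; axes as gauge_grip.
- well_mouth (a point): Centre of the empty well's mouth at the block's top, 90 mm above the bench. The well is 14 mm wide, 50 mm deep, with a flat floor. It is one of 4 wells, 32 mm apart in a square, in the heater's aluminium block; the other three hold capped tubes standing 28 mm above the block. z is up; x and y run along the heater's sides.
- well_floor (a point): Centre of the empty well's floor, 50 mm below well_mouth. The fixed heater is a white housing 145 x 130 mm around the block of 80 x 80 mm; its display faces -x and the block's centre lies at -16 mm in x and +16 mm in y from this well.
- fork_seat (a point): Fixed steel stand with a fork plate (52 mm wide, 8 mm thick, top 150 mm up) whose 12 mm slot runs along x, open to -x, column behind. This point: in the slot at the plate's top, where the gauge's axis hangs; slot ends 7 mm beyond in +x, prongs end 24 mm off in -x with lips 4 mm high there: lift the disc over them and draw out to -x. Disc and collar do not pass down the slot. z up.
- tube0_center (a point): Capped round tube, 12 mm wide, 78 mm tall with cap (cap 15 mm wide), loose in a heater well; this is its mid-height. To be left alone.
- tube1_center (a point): As tube0_center, a second tube.
- tube2_center (a point): As tube0_center, a third tube.
- jar: Bystander: closed jar, 52 mm wide, 70 mm tall, between heater and stand; origin at the centre of its underside.
- bottle_a: Bystander: bottle, 70 mm wide, 160 mm tall; origin at the centre of its underside.
- beaker: Bystander: open glass beaker, 70 mm wide, 90 mm tall; origin at the centre of its underside.
- marker: Bystander: pen lying on the bench, 130 mm long, 17 mm thick; origin under its middle.
There are look-alikes about, which are no part of the job. Leave any orange look-alike of the part that bears gauge_grip alone.

How it is judged:
By the outcome, as a careful person would: the job done as asked, in the order asked, and still so for the second after the job is handed in, with the robot touching nothing.
It also fails if it takes over 72 s, if anything falls off the work surface, if the arm or the gripper's body presses on something with over 40 N, if the wrist force passes 120 N, or if a joint passes its speed limit or range.

### The arm

A 7-joint arm with a two-finger parallel gripper is mounted at the origin on the work surface. World frame = base frame: x ahead of the robot, y to its left, z up, the work surface at z = 0. Lengths are in m, angles in rad, forces in N, time in s.
With the tool pointing down it reaches from about 0.4 to 0.85 m from the base axis. Payload 6.9 kg.
Tool frame: the origin (TCP) lies between the finger pads; the fingertips stand 25 mm ahead of it and the grasp point (between the pads) lies 6 mm ahead of it (finger_overhang is the distance from the TCP to the fingertips, in m); z points along the fingers, y is the direction in which the jaws open and shut (so a half turn about z gives the same grasp; the last joint's range is limited). The gripper opens to 85 mm and grips with 20 to 120 N. Pads are 22 mm wide; open, the fingers measure 114 mm over their backs; the gripper's body (76 mm by 85 mm) begins 54 mm behind the grasp point. The pads swing forward as they close: fully open they stand 13 mm farther back than shut.
Start: joints at [-1.141, 0.507, -0.238, 1.5, 0.126, 1.149, -0.155], TCP at [0.199, 0.592, 0.232] pointing down, gripper open.
Joint ranges: [-3.08, 3.08], [-0.24, 2.05], [-1.43, 1.35], [0, 2.5], [-1.52, 4.66], [0.17, 1.96], [-2.89, 2.89]. Speed limits (rad/s): [2.39, 2.39, 3.14, 3.14, 3.14, 3.14, 3.14].

### API

Orientations are given as a unit quaternion [x, y, z, w].
In Python, from station import get_obs, camera, camera_model, sign_off, finger_overhang gives the robot as it stands.
- The arm moves only by the shell command python3 -m pendant 'ROWS'. ROWS is JSON, a list of rows, each a list of 7 numbers: the shift along the tool's x, y, z in m, then the turn, a rotation vector about the tool's x, y, z in degrees, then the gripper's target within -1 to 1 (fully open at 1, half-way at 0, shut at -1). In form: [[tx, ty, tz, wx, wy, wz, grip], ...]. A call has exactly 8 rows; each row shifts and turns the commanded pose from where the row before left it, along the tool's axes as they then stand; what a row does not reach is not made up. A row lasts 1/8 s, in which the tool goes at most 62.5 mm and 10.7 degrees, less where a joint would pass 70% of its speed; a pose out of reach is approached as far as the arm can. A call with a gripper value outside its range is refused whole. The fingers move at their own pace and stop on an object; the grip force is fixed at half the most. Time passes only in rows, so rows that do not move let the fingers close, or fill a call up. It gives the time, the measured TCP pose, the force and the opening at its end, in the units of the state.
- get_obs(): the state, without advancing time (a new reading comes with each control period).
- camera(name): name is "scene" or "top" or "wrist"; returns the picture (400x640x3 uint8, blue, green, red); there is no depth.
- camera_model(name): a dict with "camera_matrix" (3x3 intrinsics, pixels), "cam_to_world" (4x4, takes a point from camera to world coordinates); the wrist camera has in their place "mount" (4x4, takes a point from camera to tool coordinates, whose origin is the TCP and whose axes are the flange's). Camera axes: x right, y down, z forward; pixel columns grow to the right and rows downward; lengths in m; the calibration is good to about 2 mm. A picture is of the moment at which its call begins: read the wrist's pose just before it. camera_model takes no time and is no camera call.
- sign_off(): hands the job in, once; it reports no verdict.
The state is a dict: "clock": time; "q": joint angles; "qd": joint speeds; "joint_efforts": joint torques, N m; "position": TCP position; "ee_rot": TCP orientation; "force": force on the tool from outside, world axes, zero at the start; "torque": the same for the moment, N m; "finger_gap": opening from 0.0 (shut) to 1.0 (fully open).
Only numpy, scipy, OpenCV 4.12 (cv2) and the standard library are available. Lean on these libraries where they do the work, as an engineer would, in place of code of your own. Each camera call takes 0.05 s, during which the arm holds its last target. There are 200 camera calls.

## Working session

There is one attempt and no reset: what is moved stays moved. The work goes in short steps, Python scripts to look and compute and a shell command to move; the robot and the scene stay as the last step left them, time stands still between calls to the robot, and variables do not carry over. Pictures are saved under pics/ and viewed, about 8 in all and at most 12, crops included, and the job is handed in when it is done.

```bash
mkdir -p pics; python3 - <<'E'
from station import *
import cv2,numpy as np
print(get_obs(), finger_overhang)
for n in("scene","top","wrist"):
    m=camera_model(n); print(n,{k:np.round(v,4).tolist() for k,v in m.items()})
    cv2.imwrite(f"pics/{n}0.png",camera(n))
E
```

```text
{'clock': 0.0, 'q': array([-1.14052866,  0.50835229, -0.23748546,  1.50114532,  0.12567406,
        1.14891046, -0.1548094 ]), 'qd': array([-9.47503262e-04, -1.34903067e-03,  2.29126015e-04,  4.08824395e-04,
        7.97924836e-04,  3.91256701e-04, -1.14957722e-05]), 'joint_efforts': array([ 4.01071502e-04, -6.20604873e+01, -2.18678601e+00, -2.49659979e+01,
        1.27411302e-02,  1.19416669e-02, -7.91530340e-06]), 'position': array([0.19935403, 0.59181232, 0.23131503]), 'ee_rot': array([ 1.61688673e-01,  9.86841393e-01, -9.05898773e-04, -1.32841858e-04]), 'force': array([0.36559784, 0.09788214, 0.06991268]), 'torque': array([ 0.02086813,  0.02420248, -0.02668198]), 'finger_gap': 1.0011940504359291} 0.025
scene {'camera_matrix': [[400.9826, 0.0, 313.3125], [0.0, 400.9826, 202.066], [0.0, 0.0, 1.0]], 'cam_to_world': [[0.0787, 0.7554, -0.6505, 1.1597], [0.9967, -0.048, 0.0649, -0.0822], [0.0178, -0.6535, -0.7567, 0.8781], [0.0, 0.0, 0.0, 1.0]]}
top {'camera_matrix': [[390.0182, 0.0, 312.3348], [0.0, 390.0182, 194.2741], [0.0, 0.0, 1.0]], 'cam_to_world': [[-0.0276, -0.9986, 0.0453, 0.4259], [-0.9996, 0.0272, -0.0102, -0.0025], [0.0089, -0.0455, -0.9989, 1.3706], [0.0, 0.0, 0.0, 1.0]]}
wrist {'camera_matrix': [[275.777, 0.0, 324.1194], [0.0, 275.777, 199.635], [0.0, 0.0, 1.0]], 'mount': [[-0.0003, -0.9445, -0.3285, 0.0869], [1.0, -0.0006, 0.0009, -0.0001], [-0.0011, -0.3285, 0.9445, -0.1405], [0.0, 0.0, 0.0, 1.0]]}
```

View pics/scene0.png

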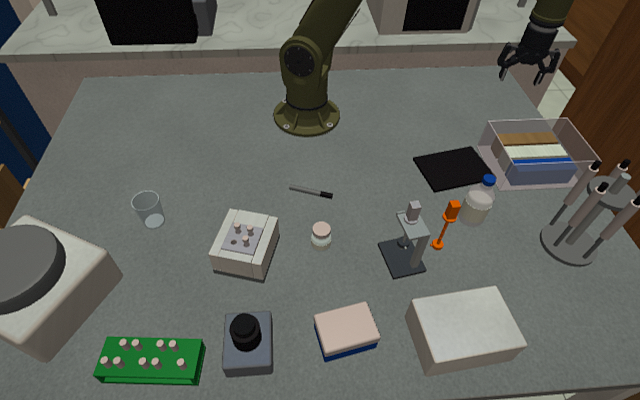

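View pics/top0.png

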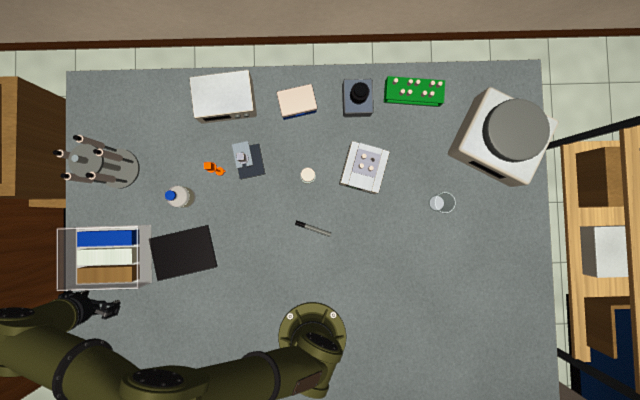

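```bash
python3 - <<'E'
import cv2,numpy as np
s=cv2.imread("pics/scene0.png");t=cv2.imread("pics/top0.png")
def c(i,x,y,w,h):return cv2.resize(i[y:y+h,x:x+w],(400,300),interpolation=cv2.INTER_CUBIC)
cv2.imwrite("pics/crop.png",np.vstack([np.hstack([c(s,370,185,100,75),c(s,205,200,80,60)]),np.hstack([c(t,200,130,80,60),c(t,330,135,80,60)])]))
E
```

```text
(no output)
```

View pics/crop.png

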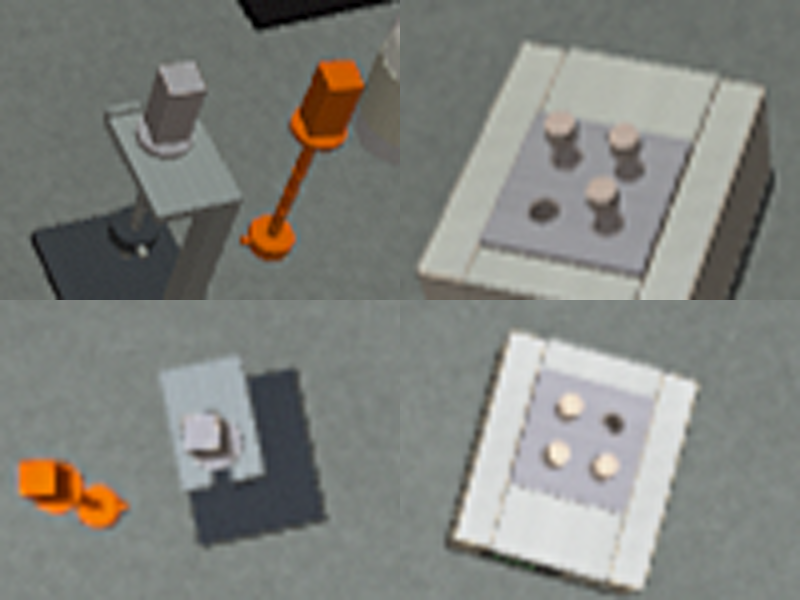

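Candidates for the gauge are the bare-metal one in the fork at scene (413,212) and the orange look-alike at (452,210). I choose the grey one, and the crop confirms it. The empty well is the front-right one, at top (372.6,159.6).

```bash
cat >h.py <<'E'
from station import *
import cv2,numpy as np
from scipy.spatial.transform import Rotation as R
def cam(n):
    m=camera_model(n)
    if n!="wrist": return m["camera_matrix"],m["cam_to_world"]
    o=get_obs();T=np.eye(4);T[:3,:3]=R.from_quat(o["ee_rot"]).as_matrix();T[:3,3]=o["position"]
    return m["camera_matrix"],T@m["mount"]
def ray(K,T,px,z):
    d=T[:3,:3]@np.linalg.solve(K,[*px,1.]);return T[:3,3]+d*(z-T[2,3])/d[2]
def proj(K,T,p):
    c=np.linalg.inv(T)@np.r_[p,1];return (K@c[:3]/c[2])[:2]
E
python3 - <<'E'
from h import *
t=cam("top");s=cam("scene")
p=lambda c,px,z:ray(*c,px,z).round(4)
T=lambda x,y,ox,oy:(ox+(x%400)/5,oy+(y-300)/5)
print("grip top",p(t,T(205,433,200,130),.204),p(s,(415.5,204),.204))
print("well top",p(t,T(613,423,330,135),.09),p(s,(233.6,242),.09))
a=p(t,T(160,373,200,130),.15);b=p(t,T(183,490,200,130),.15);d=a-b;print("fork yaw",np.degrees(np.arctan2(d[1],d[0])),a,b)
a=p(t,T(240,356,200,130),.15);b=p(t,T(264,474,200,130),.15);d=a-b;print("fork yaw2",np.degrees(np.arctan2(d[1],d[0])),a,b)
for q,r,z in[((515,333),(450,545),.09),((697,380),(643,590),.09),((570,406),(557,455),.118)]:
    d=p(t,T(*q,330,135),z)-p(t,T(*r,330,135),z);print("heater yaw",np.degrees(np.arctan2(d[1],d[0])),np.linalg.norm(d))
print([p(t,T(*q,330,135),.118) for q in[(570,406),(557,455),(605,465)]])
o=get_obs();print(R.from_quat(o["ee_rot"]).as_matrix().round(3))
print("jar",p(t,(308,175),.07),"bottle",p(t,(172,197),.16),"orange",p(t,(208,166),.2))
E
```

```text
grip top [0.5978 0.1966 0.204 ] [0.6003 0.2022 0.204 ]
well top [ 0.5932 -0.2178  0.09  ] [ 0.5954 -0.214   0.09  ]
fork yaw 10.01238479716674 [0.6444 0.2334 0.15  ] [0.5702 0.2203 0.15  ]
fork yaw2 10.203973721731684 [0.6539 0.1829 0.15  ] [0.5789 0.1694 0.15  ]
heater yaw -18.766987614255513 0.14733299019567891
heater yaw -16.4591475876726 0.14400086805293913
heater yaw -16.56607589850973 0.03296846978553899
[array([ 0.6013, -0.1856,  0.118 ]), array([ 0.5697, -0.1762,  0.118 ]), array([ 0.5624, -0.207 ,  0.118 ])]
[[-0.948  0.319 -0.   ]
 [ 0.319  0.948 -0.001]
 [-0.    -0.001 -1.   ]]
jar [ 0.5498 -0.003   0.07  ] bottle [0.4841 0.4198 0.16  ] orange [0.5726 0.2969 0.2   ]
```

```bash
python3 -m pendant '[[0,0,-0.03,0,0,0,1],[-0.036,-0.0175,-0.03,0,0,0,1],[-0.036,-0.0175,-0.02,0,0,0,1],[-0.036,-0.0175,0,0,0,0,1],[-0.036,-0.0175,0,0,0,0,1],[-0.036,-0.0175,0,0,0,0,1],[-0.036,-0.0175,0,0,0,0,1],[-0.036,-0.0175,0,0,0,0,1]]'
python3 -m pendant '[[-0.036,-0.0175,0,0,0,0,1],[-0.036,-0.0175,0,0,0,0,1],[-0.036,-0.0175,0,0,0,0,1],[-0.036,-0.0175,0,0,0,0,1],[-0.036,-0.0175,0,0,0,0,1],[-0.036,-0.0175,0,0,0,0,1],[-0.036,-0.0175,0,0,0,-5,1],[0,0,0,0,0,-8,1]]'
python3 -m pendant '[[0,0,0,0,0,-8,1],[0,0,0,0,0,-7.6,1],[0,0,0,0,0,0,1],[0,0,0,0,0,0,1],[0,0,0,0,0,0,1],[0,0,0,0,0,0,1],[0,0,0,0,0,0,1],[0,0,0,0,0,0,1]]'
python3 - <<'E'
from h import *
K,T=cam("wrist");np.savez("w1",K=K,T=T);im=camera("wrist");cv2.imwrite("pics/w1.png",im)
o=get_obs();print(o["position"],R.from_quat(o["ee_rot"]).as_matrix().round(3))
print(proj(K,T,[.598,.199,.204]),proj(K,T,[.598,.199,.15]))
E
```

```text
clock: 1.15
position: [0.3999, 0.3947, 0.312]
ee_rot: [0.162, 0.987, -0.0, -0.0]
force: [1.2, 0.2, -0.7]
finger_gap: 1.001
clock: 2.15
position: [0.6011, 0.1952, 0.3111]
ee_rot: [0.05, 0.999, -0.001, -0.0]
force: [-0.2, 1.2, -0.9]
finger_gap: 1.004
clock: 3.15
position: [0.5989, 0.1993, 0.3122]
ee_rot: [-0.087, 0.996, -0.0, 0.0]
force: [-0.7, 0.8, 1.0]
finger_gap: 0.997
[0.59892164 0.19928934 0.31220419] [[-0.985 -0.173  0.   ]
 [-0.173  0.985 -0.   ]
 [-0.    -0.    -1.   ]]
[322.87210116 198.74902351] [323.01809232 183.28703642]
```

View pics/w1.png

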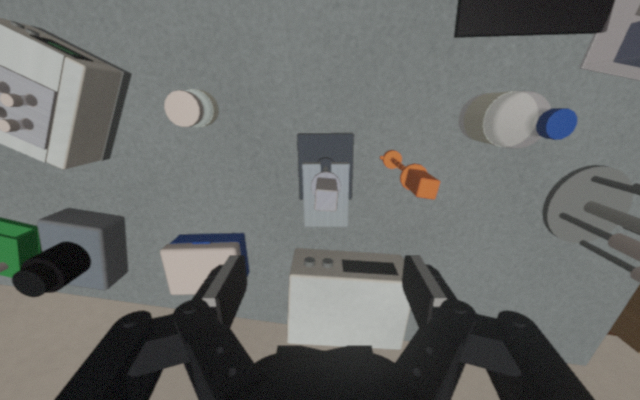

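```bash
python3 - <<'E'
import cv2
i=cv2.imread("pics/w1.png");cv2.imwrite("pics/w1c.png",cv2.resize(i[145:235,285:365],None,fx=6,fy=6,interpolation=cv2.INTER_CUBIC))
E
```

```text
(no output)
```

View pics/w1c.png

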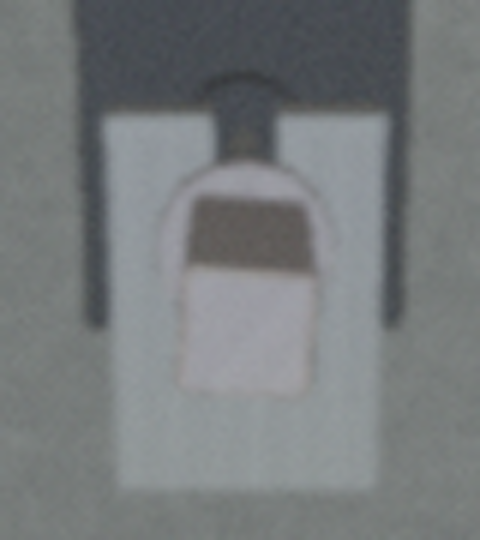

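```bash
python3 - <<'E'
from h import *
d=np.load("w1.npz");K,T=d["K"],d["T"];f=lambda x,y,z:ray(K,T,(285+x/6,145+y/6),z)
c=[f(x,y,.204) for x,y in[(188,267),(316,275),(308,393),(180,385)]]
print(np.round(c,4),np.mean(c,0).round(4))
e=c[1]-c[0];g=c[3]-c[0];print(np.linalg.norm(e),np.linalg.norm(g),np.degrees(np.arctan2(e[1],e[0]))-90,np.degrees(np.arctan2(g[1],g[0])))
print("plate end",f(103,113,.15),f(390,113,.15),(f(103,113,.15)+f(390,113,.15))/2, "far",(f(118,490,.15)+f(380,490,.15))/2)
print("slot",f(217,113,.15),f(275,113,.15))
o=get_obs();Rm=R.from_quat(o["ee_rot"]).as_matrix();print("tool-delta",Rm.T@(np.mean(c,0)-o["position"]))
E
```

```text
[[0.59   0.1913 0.204 ]
 [0.5878 0.2114 0.204 ]
 [0.6076 0.2139 0.204 ]
 [0.6098 0.1933 0.204 ]] [0.5988 0.2025 0.204 ]
0.020177445507621284 0.019926925496069586 6.202643760254176 5.725274383539269
plate end [0.57989696 0.17231212 0.15      ] [0.57070642 0.2246983  0.15      ] [0.57530169 0.19850521 0.15      ] far [0.65062995 0.21243129 0.15      ]
slot [0.57624682 0.19311794 0.15      ] [0.5743895  0.20370468 0.15      ]
tool-delta [-0.0004298   0.00318283  0.10820413]
```

```bash
python3 -m pendant '[[0,0.003,0.01,0,0,4,0.3],[0,0,0.02,0,0,0,0.3],[0,0,0.02,0,0,0,0.3],[0,0,0.02,0,0,0,0.3],[0,0,0.02,0,0,0,0.3],[0,0,0.02,0,0,0,0.3],[0,0,0.012,0,0,0,0.3],[0,0,0,0,0,0,0.3]]'
python3 -m pendant '[[0,0,0,0,0,0,0.3],[0,0,0,0,0,0,-1],[0,0,0,0,0,0,-1],[0,0,0,0,0,0,-1],[0,0,0,0,0,0,-1],[0,0,0,0,0,0,-1],[0,0,0,0,0,0,-1],[0,0,0,0,0,0,-1]]'
python3 - <<'E'
from h import *
o=get_obs();print(o["position"],o["torque"],R.from_quat(o["ee_rot"]).as_matrix().round(3))
K,T=cam("wrist");np.savez("w2",K=K,T=T);i=camera("wrist");s=camera("scene")
cv2.imwrite("pics/w2.png",np.vstack([cv2.resize(i[150:350,220:420],(400,400)),]));cv2.imwrite("pics/w2.png",np.hstack([cv2.resize(i[130:330,220:420],(400,400)),cv2.resize(s[160:280,350:470],(400,400))]))
E
```

```text
clock: 4.2
position: [0.5981, 0.202, 0.1895]
ee_rot: [-0.052, 0.999, -0.0, -0.001]
force: [-0.4, -0.3, -0.3]
finger_gap: 0.652
clock: 5.2
position: [0.5988, 0.2021, 0.191]
ee_rot: [-0.052, 0.999, 0.0, 0.001]
force: [-0.7, -1.9, 6.4]
finger_gap: 0.239
[0.59878091 0.20210502 0.19096198] [-0.2393041   0.19650962 -0.01310749] [[-0.995 -0.104  0.001]
 [-0.104  0.995  0.   ]
 [-0.001  0.    -1.   ]]
```

View pics/w2.png

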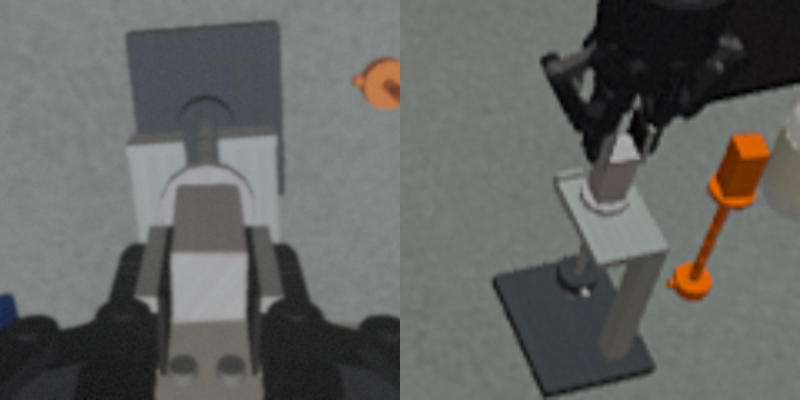

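```bash
python3 -m pendant '[[0,0,-0.003,0,0,0,-1],[0,0,-0.003,0,0,0,-1],[0,0,-0.004,0,0,0,-1],[0,0,0,0,0,0,-1],[0,0,0,0,0,0,-1],[0,0,0,0,0,0,-1],[0.005,-0.0004,0,0,0,0,-1],[0.005,-0.0004,0,0,0,0,-1]]'
python3 -c "
from h import *;o=get_obs();print(o['position'],o['torque'])"
```

```text
clock: 6.3
position: [0.588, 0.2003, 0.2001]
ee_rot: [-0.052, 0.999, -0.0, -0.0]
force: [0.1, 0.5, -1.6]
finger_gap: 0.238
[0.58804768 0.20031444 0.20005714] [ 0.01925639 -0.00492926  0.05090009]
```

```bash
python3 -m pendant '[[0.01,-0.0008,0,0,0,0,-1],[0.01,-0.0008,0,0,0,0,-1],[0.01,-0.0008,0,0,0,0,-1],[0.012,-0.0009,0,0,0,0,-1],[0.015,-0.0011,0,0,0,0,-1],[0.01,-0.0008,-0.01,0,0,0,-1],[0,0,-0.04,0,0,0,-1],[0,0,-0.04,0,0,0,-1]]'
python3 -m pendant '[[0,0,-0.035,0,0,0,-1],[0,-0.03,0,0,0,0,-1],[0,-0.035,0,0,0,0,-1],[0,-0.035,0,0,0,0,-1],[0,-0.035,0,0,0,0,-1],[0,-0.035,0,0,0,0,-1],[0,-0.02,0,0,0,0,-1],[0,0,0,0,0,0,-1]]'
python3 - <<'E'
from h import *
o=get_obs();Rm=R.from_quat(o["ee_rot"]).as_matrix();print(o["position"],Rm.round(3),o["force"])
print("to well (mean est)",Rm.T@(np.array([.5943,-.216,.32])-o["position"]))
E
```

```text
clock: 7.3
position: [0.522, 0.1881, 0.292]
ee_rot: [-0.052, 0.999, 0.0, 0.0]
force: [1.7, 0.1, -1.4]
finger_gap: 0.236
clock: 8.3
position: [0.5422, -0.0025, 0.3258]
ee_rot: [-0.051, 0.999, -0.0, 0.0]
force: [-0.2, 0.1, -1.3]
finger_gap: 0.241
[ 0.54217766 -0.00251725  0.32582375] [[-0.995 -0.101  0.001]
 [-0.101  0.995 -0.001]
 [-0.001 -0.001 -1.   ]] [-0.23573209  0.08440686 -1.29084346]
to well (mean est) [-0.0302848  -0.21765163  0.00601126]
```

```bash
python3 -m pendant '[[-0.005,-0.03,0,0,0,0,-1],[-0.005,-0.03,0,0,0,0,-1],[-0.005,-0.03,0,0,0,0,-1],[-0.005,-0.03,0,0,0,0,-1],[-0.005,-0.025,0,0,0,0,-1],[-0.005,-0.015,0,0,0,0,-1],[0,0,0,0,0,0,-1],[0,0,0,0,0,0,-1]]'
python3 - <<'E'
from h import *
K,T=cam("wrist");np.savez("w3",K=K,T=T);i=camera("wrist");cv2.imwrite("pics/w3full.png",i)
o=get_obs();print(o["position"]);p=proj(K,T,[.5943,-.216,.09]);tip=proj(K,T,o["position"]-[0,0,.161]);print(p,tip)
s=camera("scene");S=cam("scene");g=proj(*S,o["position"]-[0,0,.1]);print(g);cv2.imwrite("pics/s3.png",s)
x,y=int(p[0])-60,int(p[1])-90;x=max(x,0);y=max(y,0);print(x,y)
u,v=int(g[0])-50,int(g[1])-75;print(u,v)
cv2.imwrite("pics/w3.png",np.hstack([cv2.resize(i[y:y+180,x:x+150],(500,600),interpolation=cv2.INTER_CUBIC),cv2.resize(s[v:v+200,u:u+100],(300,600),interpolation=cv2.INTER_CUBIC)]))
E
```

```text
clock: 9.3
position: [0.5888, -0.1549, 0.3253]
ee_rot: [-0.053, 0.999, 0.001, 0.0]
force: [0.3, -0.0, -2.5]
finger_gap: 0.238
[ 0.58882426 -0.15494083  0.32533825]
[278.94850019 168.92508617] [323.02636792 184.43812085]
[253.17612329 201.52441174]
218 78
203 126
```

View pics/w3.png

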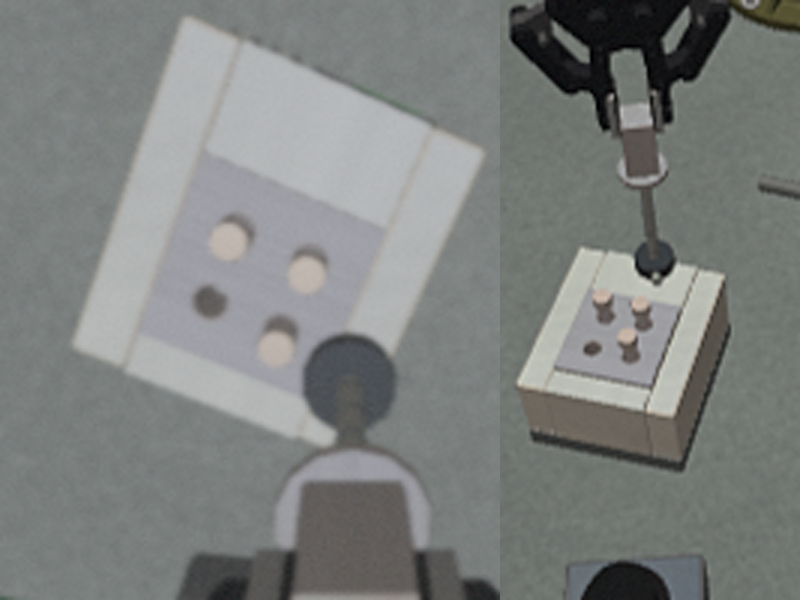

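```bash
python3 - <<'E'
from h import *
d=np.load("w3.npz");K,T=d["K"],d["T"];f=lambda x,y,z:ray(K,T,(218+x*.3,78+y*.3),z)
w=f(210,301,.09);a,b,c=f(229,241,.118),f(307,272,.118),f(277,347,.118)
print("well",w,"from caps",a+c-b,[np.linalg.norm(a-b),np.linalg.norm(c-b)])
o=get_obs();P=o["position"]
for h in(.03,.04,.05):print(h,proj(K,T,P-[0,0,.161-h]))
S=cam("scene");tip=(203+(656-500)/3,126+275/3);print("scene tip px",tip,"pred",proj(*S,P-[0,0,.161]))
print("scene well",ray(*S,(203+(592-500)/3,126+349/3),.09))
Rm=R.from_quat(o["ee_rot"]).as_matrix()
print("tip world if z known",ray(*S,tip,P[2]-.161))
print("delta",Rm.T@(w-P),Rm.round(3))
E
```

```text
well [ 0.59311605 -0.21321717  0.09      ] from caps [ 0.59332149 -0.21270533  0.118     ] [np.float64(0.03149320097873613), np.float64(0.03204840812226713)]
0.03 [322.73342898 192.45404795]
0.04 [322.70966749 195.50381241]
0.05 [322.68421805 198.77022245]
scene tip px (255.0, 217.66666666666669) pred [255.63630928 219.16149944]
scene well [ 0.5964077  -0.21379197  0.09      ]
tip world if z known [ 0.58437449 -0.15670581  0.16439478]
delta [ 0.00192644 -0.05829341  0.23535671] [[-0.994 -0.106  0.   ]
 [-0.106  0.994  0.001]
 [-0.     0.001 -1.   ]]
```

```bash
python3 -m pendant '[[0,-0.02,0,0,0,0,-1],[0,-0.02,0,0,0,0,-1],[0.0005,-0.0187,0,0,0,0,-1],[0,0,0,0,0,0,-1],[0,0,0.02,0,0,0,-1],[0,0,0.021,0,0,0,-1],[0,0,0,0,0,0,-1],[0,0,0,0,0,0,-1]]'
python3 - <<'E'
from h import *
K,T=cam("wrist");np.savez("w4",K=K,T=T);i=camera("wrist");cv2.imwrite("pics/w4full.png",i)
s=camera("scene");cv2.imwrite("pics/s4.png",s);t=camera("top")
o=get_obs();P=o["position"];S=cam("scene");print(P,o["force"],o["ee_rot"])
for h in (0,.02,.15-.03):print(h,proj(*S,P-[0,0,.161-h]))
print("well",proj(*S,[.5945,-.2133,.09]))
cv2.imwrite("pics/v4.png",np.hstack([cv2.resize(s[180:260,200:270],(525,600),interpolation=cv2.INTER_CUBIC),cv2.resize(i[90:290,240:420][:,:90*1],(270,600),interpolation=cv2.INTER_CUBIC)]))
E
```

```text
clock: 10.4
position: [0.5949, -0.2149, 0.2851]
ee_rot: [-0.052, 0.999, -0.0, 0.001]
force: [-0.5, 0.3, -1.3]
finger_gap: 0.24
[ 0.59487012 -0.21514705  0.28525116] [ 0.35990682 -0.10754588 -1.88406163] [-5.23035884e-02  9.98630893e-01 -2.58977648e-04  7.79010835e-04]
0 [231.1518595  233.28584251]
0.02 [229.94801766 228.0698724 ]
0.12 [223.27688615 199.16539233]
well [233.91550351 241.66502488]
```

View pics/v4.png

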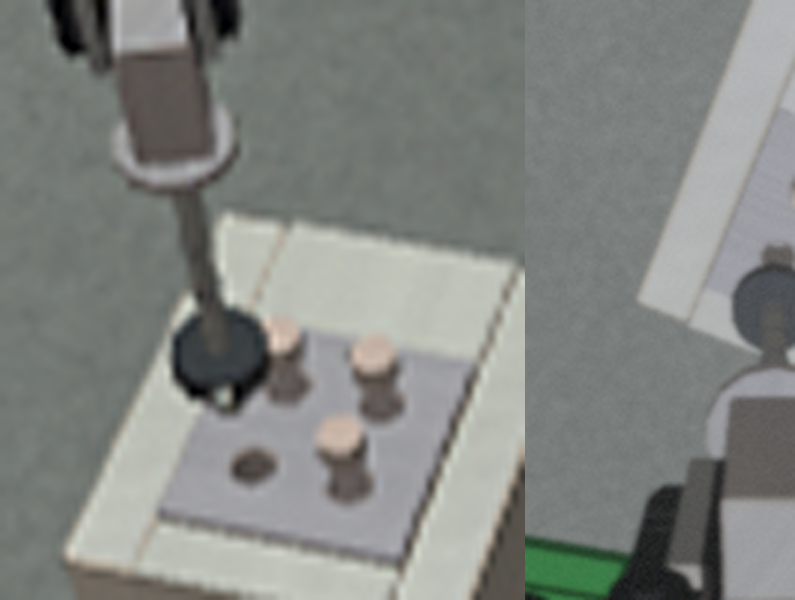

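```bash
python3 - <<'E'
from h import *
s=cv2.imread("pics/s4.png");g=cv2.cvtColor(s,6).astype(float)
S=cam("scene");P=get_obs()["position"]
print("rod rows, cols 218..238")
for y in range(204,237,2):print(y,g[y,218:240].astype(int))
print([ (h,proj(*S,P-[0,0,.161-h]).round(2)) for h in(.05,.08,.11)])
i=cv2.imread("pics/w4full.png");k=cv2.cvtColor(i,6)
for y in(180,186,192,198,204):print(y,k[y,303:344])
E
```

```text
rod rows, cols 218..238
204 [ 83 103 130 128 125 123 113 101  70  83  98 111 121 120 120 122 121 115
 114 114 117 112]
206 [121 121 113 109 106  80  76  70  76 117 120 118 119 118 114 115 114 117
 118 117 116 115]
208 [121 120 119 121 123 101  77  76  72  92 120 136 162 136 129 113 110 108
 111 111 113 118]
210 [114 114 114 116 119 114  76  78  71  78 139 190 195 192 194 197 203 201
 197 166 147 187]
212 [113 116 120 123 123 111  83  75  71  72 136 200 192 190 190 190 191 191
 184 173 190 190]
214 [114 116 120 117 116 115 105  71  65  76 134 201 191 188 189 190 191 188
 174 190 188 189]
216 [115 117 118 116 117 119 114  89  75  67  87 179 193 188 188 190 185 168
 190 188 189 188]
218 [117 116 117 117 114 115 119 106  67  70  69 143 201 193 192 189 171 190
 190 187 185 189]
220 [115 117 117 115 112 128 188 204  94  68  68  85 173 168 187 180 180 191
 189 187 187 189]
222 [118 117 116 114 128 184 172  90  58  79  75  68  55  52  52  82 141 200
 183 184 183 188]
224 [120 117 116 120 147  94  51  57  63  76  76  73  62  62  62  58  61 116
 192 185 184 177]
226 [119 113 117 154 160  46  6
[... 798 characters left out ...]
155 156 150]
186 [163 161 162 161 160 157 139 101  78  78  84  79  81  80  80  76  76  80
  82  80  80  84  81  83  80  83  79  84  80  81  80  89 120 147 158 157
 157 154 141 119 102]
192 [178 179 178 177 174 155 106  80  81  79  78  80  79  80  79  81  83  84
  84  89  85  84  82  80  83  76  83  81  80  81  79  79  85 104 137 157
 159 160 157 153 161]
198 [180 180 180 180 180 173 150 109  83  81  80  78  79  77  75  81  87  88
  89  89  88  89  87  84  84  81  80  80  80  83  82  82 103 131 152 161
 159 160 159 161 160]
204 [128 129 129 135 137 147 160 167 172 169 151 126 105  89  80  81  87  88
  91  92  89  90  91  83  80  81  94 121 148 166 174 180 182 181 180 179
 180 179 180 181 179]
```

```bash
python3 -m pendant '[[0,0.002,0,0,0,0,-1],[0,0,0.01,0,0,0,-1],[0,0,0.01,0,0,0,-1],[0,0,0.007,0,0,0,-1],[0,0,0.005,0,0,0,-1],[0,0,0.005,0,0,0,-1],[0,0,0.003,0,0,0,-1],[0,0,0,0,0,0,-1]]'
python3 - <<'E'
from h import *
s=camera("scene");cv2.imwrite("pics/s5.png",cv2.resize(s[190:260,200:270],(490,490),interpolation=cv2.INTER_CUBIC));o=get_obs();print(o["position"],o["force"],o["torque"])
E
```

```text
clock: 11.55
position: [0.5942, -0.2132, 0.2441]
ee_rot: [-0.052, 0.999, 0.0, -0.0]
force: [-0.9, -0.7, -1.9]
finger_gap: 0.243
[ 0.59428393 -0.21320644  0.24429851] [-0.44767854  0.53691384 -1.98092554] [-0.00379411  0.03807003  0.01058406]
```

View pics/s5.png

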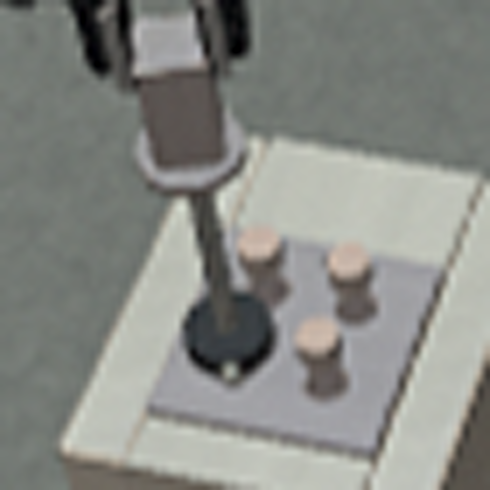

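```bash
python3 -m pendant '[[0,0,0.002,0,0,0,-1],[0,0,0.002,0,0,0,-1],[0,0,0.002,0,0,0,-1],[0,0,0.002,0,0,0,-1],[0,0,0.002,0,0,0,-1],[0,0,0,0,0,0,-1],[0,0,0,0,0,0,-1],[0,0,0,0,0,0,-1]]'
python3 -c "
from h import *;o=get_obs();print(o['position'],o['force'],o['torque'])"
```

```text
clock: 12.6
position: [0.5943, -0.2132, 0.2343]
ee_rot: [-0.052, 0.999, -0.0, 0.0]
force: [0.1, -1.4, -1.4]
finger_gap: 0.241
[ 0.59429124 -0.21318173  0.23429713] [ 0.09689493 -1.36066315 -1.35548066] [-0.02424297 -0.04239808  0.02945308]
```

```bash
python3 -m pendant '[[0,0,0.002,0,0,0,-1],[0,0,0.002,0,0,0,-1],[0,0,0.002,0,0,0,-1],[0,0,0.002,0,0,0,-1],[0,0,0.002,0,0,0,-1],[0,0,0.002,0,0,0,-1],[0,0,0.002,0,0,0,-1],[0,0,0,0,0,0,-1]]'
python3 -c "
from h import *;o=get_obs();print(o['position'],o['force'],o['torque'])"
```

```text
clock: 13.6
position: [0.5941, -0.2132, 0.2199]
ee_rot: [-0.052, 0.999, 0.0, -0.0]
force: [-0.5, 0.3, -0.7]
finger_gap: 0.239
[ 0.59412475 -0.2132319   0.21985834] [-0.45210821  0.34586686 -0.72986328] [-0.14160194 -0.0700974   0.00857002]
```

```bash
python3 -m pendant '[[0,0,0.002,0,0,0,-1],[0,0,0.002,0,0,0,-1],[0,0,0.002,0,0,0,-1],[0,0,0.002,0,0,0,-1],[0,0,0.002,0,0,0,-1],[0,0,0.001,0,0,0,-1],[0,0,0.001,0,0,0,-1],[0,0,0,0,0,0,-1]]'
python3 -c "
from h import *;o=get_obs();print(o['position'],o['force'],o['torque'])"
```

```text
clock: 14.6
position: [0.5942, -0.2132, 0.208]
ee_rot: [-0.052, 0.999, -0.0, -0.0]
force: [0.3, -0.8, 1.0]
finger_gap: 0.237
[ 0.59415195 -0.21324871  0.20802775] [ 0.31240695 -0.82439431  1.04964507] [-0.30522044 -0.08022513  0.01912735]
```

```bash
python3 -m pendant '[[0,0,0.001,0,0,0,-1],[0,0,0.001,0,0,0,-1],[0,0,0.001,0,0,0,-1],[0,0,0.001,0,0,0,-1],[0,0,0.001,0,0,0,-1],[0,0,0,0,0,0,-1],[0,0,0,0,0,0,-1],[0,0,0,0,0,0,-1]]'
python3 -c "
from h import *;o=get_obs();print(o['position'],o['force'],o['torque'])"
```

```text
clock: 15.6
position: [0.5941, -0.213, 0.203]
ee_rot: [-0.052, 0.999, 0.0, -0.0]
force: [0.4, -0.1, 0.2]
finger_gap: 0.24
[ 0.59412221 -0.21304435  0.20302696] [ 0.36161592 -0.10381496  0.16085739] [-0.28783643  0.005177   -0.03902297]
```

```bash
python3 -m pendant '[[0,0,0.0005,0,0,0,-1],[0,0,0.0005,0,0,0,-1],[0,0,0.0005,0,0,0,-1],[0,0,0.0005,0,0,0,-1],[0,0,0,0,0,0,-1],[0,0,0,0,0,0,-1],[0,0,0,0,0,0,-1],[0,0,0,0,0,0,-1]]'
python3 -c "
from h import *;o=get_obs();print(o['position'],o['force'],o['torque'])"
```

```text
clock: 16.6
position: [0.5942, -0.2131, 0.2011]
ee_rot: [-0.052, 0.999, 0.0, -0.0]
force: [0.4, -0.5, 1.0]
finger_gap: 0.236
[ 0.59420905 -0.21311141  0.2011158 ] [ 0.40114879 -0.52449669  1.04425736] [-0.09197923 -0.0472771  -0.04383626]
```

```bash
python3 -m pendant '[[0,0,0.0005,0,0,0,-1],[0,0,0,0,0,0,-1],[0,0,0.0005,0,0,0,-1],[0,0,0,0,0,0,-1],[0,0,0,0,0,0,-1],[0,0,0,0,0,0,-1],[0,0,0,0,0,0,-1],[0,0,0,0,0,0,-1]]'
python3 -c "
from h import *;o=get_obs();print(o['position'],o['force'],o['torque'])"
```

```text
clock: 17.6
position: [0.5945, -0.2132, 0.2008]
ee_rot: [-0.052, 0.999, -0.0, 0.0]
force: [-0.3, 0.1, 4.8]
finger_gap: 0.238
[ 0.5944939  -0.21320288  0.2007954 ] [-0.30695458  0.07682878  4.78095065] [-0.05929011  0.19814332 -0.0325718 ]
```

```bash
python3 -m pendant '[[0,0,0.0005,0,0,0,-1],[0,0,0.0005,0,0,0,-1],[0,0,0,0,0,0,-1],[0,0,0,0,0,0,-1],[0,0,0,0,0,0,-1],[0,0,0,0,0,0,-1],[0,0,0,0,0,0,-1],[0,0,0,0,0,0,-1]]'
python3 -m pendant '[[0,0,0,0,0,0,-1],[0,0,0,0,0,0,-1],[0,0,0,0,0,0,-1],[0,0,0,0,0,0,-1],[0,0,0,0,0,0,-1],[0,0,0,0,0,0,-1],[0,0,0,0,0,0,-1],[0,0,0,0,0,0,-1]]'
python3 - <<'E'
from h import *
o=get_obs();print(o['position'],o['force'],o['torque'])
s=camera("scene");cv2.imwrite("pics/s6.png",s)
E
```

```text
clock: 18.6
position: [0.5949, -0.2132, 0.2007]
ee_rot: [-0.052, 0.999, -0.0, 0.001]
force: [-0.9, -0.1, 9.4]
finger_gap: 0.24
clock: 19.6
position: [0.5949, -0.2133, 0.2007]
ee_rot: [-0.052, 0.999, -0.0, 0.001]
force: [-1.4, 0.2, 10.8]
finger_gap: 0.237
[ 0.59488351 -0.21325829  0.20068059] [-1.37382529  0.24594452 10.76203367] [ 0.01392869  0.34870513 -0.01222725]
```

```bash
python3 -m pendant '[[0,0,-0.002,0,0,0,-1],[0,0,-0.003,0,0,0,-1],[0,0,-0.005,0,0,0,-1],[0,0,-0.008,0,0,0,-1],[0,0,-0.008,0,0,0,-1],[0,0,-0.008,0,0,0,-1],[0,0,-0.008,0,0,0,-1],[0,0,-0.008,0,0,0,-1]]'
python3 -m pendant '[[0,0,-0.01,0,0,0,-1],[0,0,-0.015,0,0,0,-1],[0,0,-0.02,0,0,0,-1],[0,0,-0.02,0,0,0,-1],[0,0,-0.015,0,0,0,-1],[0,0,0,0,0,0,-1],[0,0,0,0,0,0,-1],[0,0,0,0,0,0,-1]]'
python3 - <<'E'
from h import *
o=get_obs();P=o["position"];Rm=R.from_quat(o["ee_rot"]).as_matrix();print(P,o["force"],Rm.round(4))
i=camera("wrist");s=camera("scene");S=cam("scene");g=proj(*S,P-[0,0,.1]).astype(int)
cv2.imwrite("pics/v7.png",np.hstack([cv2.resize(i[90:290,240:400],(480,600),interpolation=cv2.INTER_CUBIC),cv2.resize(s[g[1]-50:g[1]+70,g[0]-32:g[0]+32],(320,600),interpolation=cv2.INTER_CUBIC)]))
print("to pre-fork",Rm.T@(np.array([.5325,.1890,P[2]])-P))
E
```

```text
clock: 20.65
position: [0.5942, -0.2132, 0.2498]
ee_rot: [-0.052, 0.999, -0.0, 0.0]
force: [0.4, -0.1, -1.4]
finger_gap: 0.237
clock: 21.65
position: [0.5939, -0.2131, 0.3283]
ee_rot: [-0.052, 0.999, 0.0, -0.001]
force: [0.0, 0.4, -1.3]
finger_gap: 0.24
[ 0.59391125 -0.21307186  0.32827792] [ 0.01424554  0.363579   -1.33914255] [[-9.945e-01 -1.043e-01 -1.500e-03]
 [-1.043e-01  9.945e-01  5.000e-04]
 [ 1.500e-03  6.000e-04 -1.000e+00]]
to pre-fork [1.91219676e-02 4.06284865e-01 2.82209902e-04]
```

View pics/v7.png

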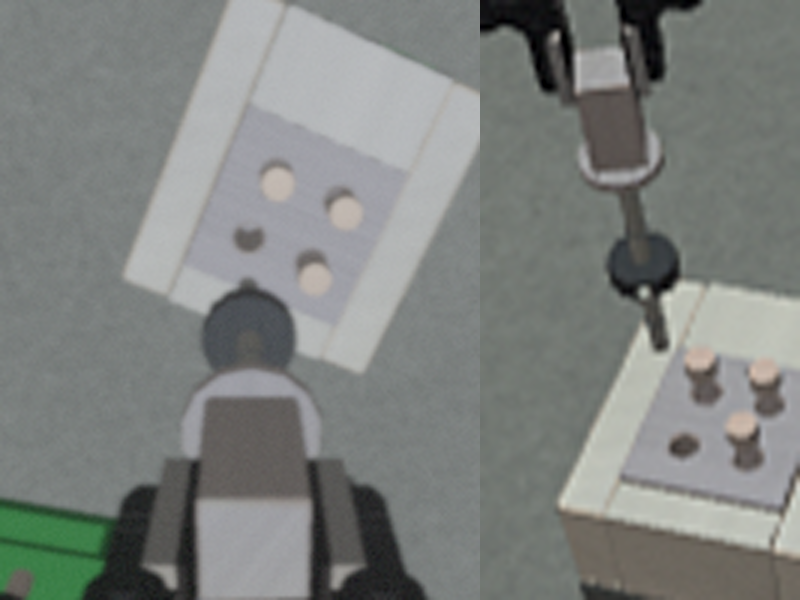

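```bash
python3 -m pendant '[[0.001,0.02,0,0,0,0,-1],[0.002,0.036,0,0,0,0,-1],[0.002,0.036,0,0,0,0,-1],[0.002,0.036,0,0,0,0,-1],[0.002,0.036,0,0,0,0,-1],[0.002,0.036,0,0,0,0,-1],[0.002,0.036,0,0,0,0,-1],[0.002,0.036,0,0,0,0,-1]]'
python3 -m pendant '[[0.002,0.036,0,0,0,0,-1],[0.002,0.036,0,0,0,0,-1],[0,0.036,0,0,0,0,-1],[0,0.026,0,0,0,0,-1],[0,0,0,0,0,0,-1],[0,0,0.02,0,0,0,-1],[0,0,0,0,0,0,-1],[0,0,0,0,0,0,-1]]'
python3 - <<'E'
from h import *
o=get_obs();P=o["position"];Rm=R.from_quat(o["ee_rot"]).as_matrix();print(P,o["force"],Rm.round(4))
t=np.array([.5988,.2021,.2]);d=np.array([np.cos(np.radians(10.2)),np.sin(np.radians(10.2)),0])
print("to pre-fork",Rm.T@(t-.066*d-P), "insert",Rm.T@(d*.066))
E
```

```text
clock: 22.75
position: [0.5498, 0.0585, 0.3293]
ee_rot: [-0.053, 0.999, 0.0, 0.0]
force: [1.6, 0.3, -1.7]
finger_gap: 0.24
clock: 23.75
position: [0.533, 0.1884, 0.3098]
ee_rot: [-0.052, 0.999, -0.0, 0.0]
force: [-0.1, -0.0, -1.4]
finger_gap: 0.24
[0.53298281 0.18835562 0.30979412] [-0.14333956 -0.02470755 -1.37115565] [[-9.946e-01 -1.038e-01  4.000e-04]
 [-1.038e-01  9.946e-01 -0.000e+00]
 [-4.000e-04 -1.000e-04 -1.000e+00]]
to pre-fork [-0.00102182  0.0019622   0.10979447] insert [-6.58193595e-02  4.87966467e-03  2.81386945e-05]
```

```bash
python3 -m pendant '[[-0.001,0.002,0.01,0,0,0,-1],[0,0,0.02,0,0,0,-1],[0,0,0.02,0,0,0,-1],[0,0,0.02,0,0,0,-1],[0,0,0.02,0,0,0,-1],[0,0,0.013,0,0,0,-1],[0,0,0.006,0,0,0,-1],[0,0,0,0,0,0,-1]]'
python3 -m pendant '[[-0.01,0.0007,0,0,0,0,-1],[-0.01,0.0007,0,0,0,0,-1],[-0.01,0.0008,0,0,0,0,-1],[0,0,0,0,0,0,-1],[0,0,0,0,0,0,-1],[0,0,0,0,0,0,-1],[0,0,0,0,0,0,-1],[0,0,0,0,0,0,-1]]'
python3 - <<'E'
from h import *
o=get_obs();P=o["position"];Rm=R.from_quat(o["ee_rot"]).as_matrix();print(P,o["force"],o["torque"])
print(Rm.T@(np.array([.5988,.2021,.2])-P))
i=camera("wrist");s=camera("scene")
cv2.imwrite("pics/v8.png",np.hstack([cv2.resize(i[110:310,220:420],(400,400),interpolation=cv2.INTER_CUBIC),cv2.resize(s[190:290,350:450],(400,400),interpolation=cv2.INTER_CUBIC)]))
E
```

```text
clock: 24.75
position: [0.5338, 0.1908, 0.2002]
ee_rot: [-0.052, 0.999, -0.0, -0.0]
force: [-0.7, 0.7, -1.7]
finger_gap: 0.238
clock: 25.75
position: [0.5633, 0.196, 0.2003]
ee_rot: [-0.052, 0.999, -0.0, 0.0]
force: [1.0, 0.7, -0.9]
finger_gap: 0.243
[0.56325891 0.19603439 0.20027711] [ 0.97130381  0.71895065 -0.87233615] [-0.00089825  0.01382961 -0.00113174]
[-0.03598012  0.00232174  0.00027884]
```

View pics/v8.png

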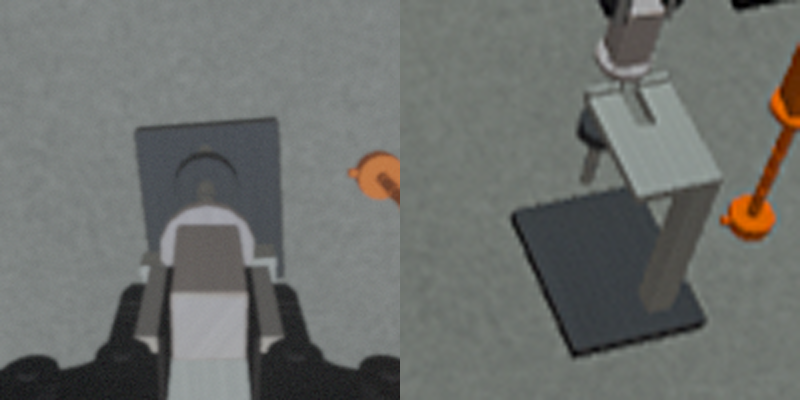

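The disc is 10 mm above the plate and lined up with the slot, and the collar is standing high on the rod. Next I slide it in.

```bash
python3 -m pendant '[[-0.006,0.0004,0,0,0,0,-1],[-0.006,0.0004,0,0,0,0,-1],[-0.006,0.0004,0,0,0,0,-1],[-0.006,0.0004,0,0,0,0,-1],[-0.006,0.0004,0,0,0,0,-1],[-0.006,0.0003,0,0,0,0,-1],[0,0,0,0,0,0,-1],[0,0,0,0,0,0,-1]]'
python3 -c "
from h import *;o=get_obs();print(o['position'],o['force'],o['torque'])"
```

```text
clock: 26.85
position: [0.5988, 0.2021, 0.2001]
ee_rot: [-0.052, 0.999, -0.0, -0.0]
force: [-0.8, -0.3, -1.2]
finger_gap: 0.24
[0.59876677 0.20206837 0.20011634] [-0.75227102 -0.32090417 -1.15429063] [-0.06002897  0.04203833  0.01762321]
```

Nothing touched on the way in. I lower 9 mm to just above the seat, then go in fine steps.

```bash
python3 -m pendant '[[0,0,0.002,0,0,0,-1],[0,0,0.002,0,0,0,-1],[0,0,0.002,0,0,0,-1],[0,0,0.0015,0,0,0,-1],[0,0,0.001,0,0,0,-1],[0,0,0.0005,0,0,0,-1],[0,0,0,0,0,0,-1],[0,0,0,0,0,0,-1]]'
python3 -m pendant '[[0,0,0.0005,0,0,0,-1],[0,0,0.0003,0,0,0,-1],[0,0,0,0,0,0,-1],[0,0,0,0,0,0,-1],[0,0,0,0,0,0,-1],[0,0,0,0,0,0,-1],[0,0,0,0,0,0,-1],[0,0,0,0,0,0,-1]]'
python3 -c "
from h import *;o=get_obs();print(o['position'],o['force'],o['torque'])"
```

```text
clock: 27.85
position: [0.599, 0.2021, 0.1912]
ee_rot: [-0.052, 0.999, 0.0, 0.0]
force: [-0.3, -0.2, -0.6]
finger_gap: 0.237
clock: 28.85
position: [0.5991, 0.2021, 0.191]
ee_rot: [-0.052, 0.999, 0.0, 0.0]
force: [-1.6, -1.0, 5.2]
finger_gap: 0.238
[0.59911741 0.20206552 0.19100592] [-1.63109256 -0.96355396  5.24101783] [-0.1961675   0.38901505  0.01456375]
```

```bash
python3 -m pendant '[[0,0,0,0,0,0,-0.45],[0,0,0,0,0,0,-0.4],[0,0,0,0,0,0,-0.3],[0,0,0,0,0,0,-0.1],[0,0,0,0,0,0,0.2],[0,0,0,0,0,0,0.3],[0,0,0,0,0,0,0.3],[0,0,0,0,0,0,0.3]]'
python3 -m pendant '[[0,0,-0.005,0,0,0,0.3],[0,0,-0.015,0,0,0,0.3],[0,0,-0.02,0,0,0,0.3],[0,0,-0.03,0,0,0,0.3],[0,0,-0.03,0,0,0,0.3],[0,0,-0.02,0,0,0,0.3],[0,0,0,0,0,0,0.3],[0,0,0,0,0,0,0.3]]'
python3 - <<'E'
from h import *
i=camera("wrist");s=camera("scene");print(get_obs()["position"])
cv2.imwrite("pics/v9.png",np.vstack([np.hstack([cv2.resize(i[130:250,265:385],(400,300),interpolation=cv2.INTER_CUBIC)[:,:],cv2.resize(s[185:285,360:460],(400,300),interpolation=cv2.INTER_CUBIC)]),cv2.resize(s[180:300,120:440],(800,300))]))
E
```

```text
clock: 29.85
position: [0.5989, 0.2021, 0.1904]
ee_rot: [-0.052, 0.999, 0.0, -0.0]
force: [-0.5, -0.4, -0.3]
finger_gap: 0.648
clock: 30.85
position: [0.5986, 0.2019, 0.31]
ee_rot: [-0.052, 0.999, -0.0, -0.0]
force: [-0.2, -0.8, -0.4]
finger_gap: 0.648
[0.59846634 0.20184729 0.30930221]
```

View pics/v9.png

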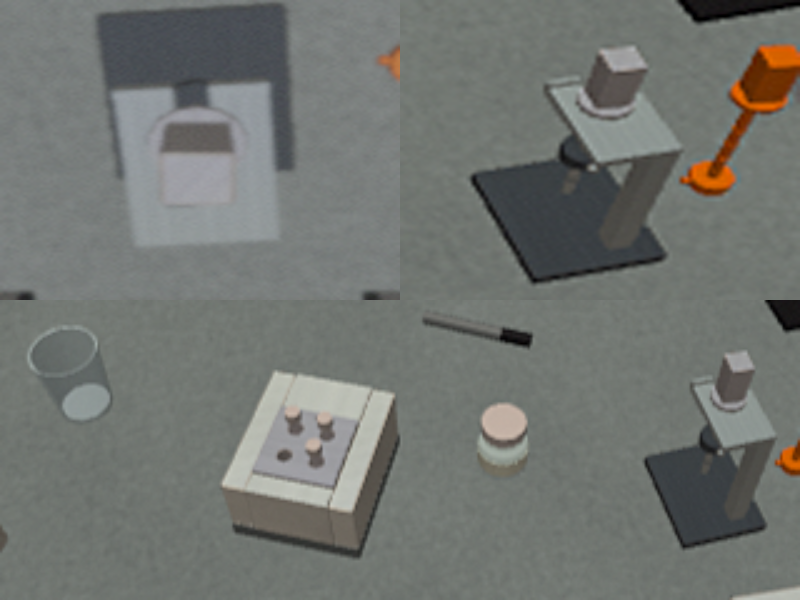

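The gauge hangs upright in its fork with the collar raised. The tubes, jar, pen, beaker and orange look-alike have not moved, and the gripper is clear.

```bash
python3 -c "
from station import *;sign_off()"
```

```text
the job is handed in; nothing more can be done
```

The depth gauge is back upright in its fork with its collar raised, and I handed the job in at about 31 s of the 72 s allowed.

- **Insertion:** I lifted the gauge over the fork's lips, drew it out and lowered it into the empty well. It stopped with the tool at a height that puts the tip on the well floor, to within 1 mm. I held it there for more than a second at about 11–12 N, then drew it straight out.
- **Hanging back:** it slid into the slot without contact and seated at the same height as before. I opened the gripper and backed off about 120 mm.
- **Last checks:** the final pictures show the gauge upright, the collar well up the rod, and the tubes, jar, pen, beaker and orange look-alike where they were.
- **Not measured:** I did not measure the collar reading. It should be about 50 mm, the well's depth, since the rod bottomed out.
- **Disagreement:** while lining up over the well, the scene and wrist cameras differed by about 2–3 mm on where it was. I took a position between them, and the rod went in without noticeable side force.

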